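# Park the film cutter and shut the dispenser

### The job

The cling-film dispenser was left open with its slide cutter part-way along the rail. Run the cutter along the rail with your fingertips to its parking place hard against the left-hand stop, where the lid's front apron is cut away for it, then fold the upright lid forward and press it fully shut. Work gently, so that the dispenser stays where it stands, and leave the things around it alone.

Things in the scene. Friction and masses are not known exactly. Their poses are not given: they have to be found in the camera images.
- dispenser: White film dispenser, 1.4 to 2.1 kg, loose on rubber feet. Origin under its middle; +x to its back, +y to its left end. In mm: x -78 to 60, y -172 to 172, 68 high shut. Along the front a ledge 41 high carries the rail (at x -53); at each end of it a stop 57 high, |y| 157 to 172. Roll bay wall behind the ledge: x -33 to -29, 59 high. A sideways push of over 6 N may shift it.
- cutter (a joint): Cutter travel, m: 0 = parked against the left (+y) stop, growing to 0.28 to the right; starts at 0.13 to 0.235. A grey rounded block on the ledge, 28 mm (x) by 26 (y) by 20 high, ribbed on top, its top 62 above the worktop. It cannot leave the rail and stays where left; friction 1.2 N. Unless parked, the lid strikes it and cannot shut.
- cutter_face (a point): Centre of the cutter's flat right-hand (-y) face, 51.5 mm above the worktop: push here towards +y. Axes as the dispenser's.
- lid (a joint): Lid angle, rad: 0 = shut flat, growing as it opens up and back, stop at 1.85; starts upright at 1.4 to 1.75. Stiff hinge (0.13 N m): it stays where left and must be pushed all the way. Lid 4 mm thick, 344 long; a flat panel reaches 94 mm from the hinge, then a sloping apron to 125 mm, from y = -172 to 112 only, cut away at the left for the parked cutter.
- lid_hinge (a point): On the hinge axis at the middle of the dispenser's back edge, 64 mm above the worktop, in the middle of the panel's thickness; the axis runs along the dispenser's y.
- lid_outer (a point): Point on the lid's outer face (the top when shut, the back when it stands up), 85 mm from the hinge, at the middle of its length. Its x axis lies in the panel and points to the hinge, its z axis out of the outer face.
- film_box1: Flat carton of film, 100 x 150 x 20 mm, to the right in front; origin under its centre. Leave alone.
- sample_jar3: Small capped sample jar, 53 mm across, 64 mm high, to the left in front; origin under its centre. Leave alone.
- label_roll: Roll of labels lying flat, 76 mm across, 33 mm high, to the right behind; origin under its centre. Leave alone.

How it is judged:
On the way:
1. the cutter is parked against the left stop while the lid is still open (value of joint cutter below 0.006 m and value of joint lid above 0.3 rad), for 0.2 s.
At the end, for the whole second after the job is handed in: The cutter is parked within 6 mm of its left stop, the lid is shut to within 0.04 rad, and the dispenser stands still within 30 mm of where it stood (value of joint cutter below 0.006 m and value of joint lid below 0.04 rad and distance of dispenser from where it was at the start of the episode below 0.03 m and linear speed of dispenser below 0.01 m/s); the robot touches nothing.
It fails at once if the dispenser is lifted, tipped or shoved more than 30 mm (distance of dispenser from where it was at the start of the episode above 0.03 m or angle between dispenser's own z axis and vertical above 0.1 rad).
It fails at once if the dispenser is pressed or pushed with more than 40 N (contact force between the fingers and dispenser above 40 N).
It fails at once if a bystander is moved by more than 15 mm (distance of any of film_box1, sample_jar3, label_roll from where it was at the start of the episode above 0.015 m).
It also fails if it takes over 48 s, if anything falls off the work surface, if the arm or the gripper's body presses on something with over 40 N, if the wrist force passes 120 N, or if a joint passes its speed limit or range.

### The arm

A 7-joint arm with a two-finger parallel gripper is mounted at the origin on the work surface; the furniture and walls round the work are solid. World frame = base frame: x ahead of the robot, y to its left, z up, the work surface at z = 0. Lengths are in m, angles in rad, forces in N, time in s.
With the tool pointing down it reaches from about 0.4 to 0.875 m from the base axis. Payload 4.4 kg.
Tool frame: the origin (TCP) lies midway between the tips of the shut fingers; the grasp point (between the pads) lies ctrl.grasp_offset behind it (ctrl.grasp_offset is the distance from the TCP to the grasp point, in m); z points along the fingers, y is the line along which they close (so a half turn about z gives the same grasp; the last joint's range is limited). The gripper opens to 85 mm and grips with 20 to 120 N. Pads are 22 mm wide; open, the fingers measure 114 mm over their backs; the gripper's body (76 mm by 85 mm) begins 54 mm behind the grasp point. The pads swing forward as they close: fully open they stand 13 mm farther back than shut.
Start: joints at [-1.278, 0.628, 0.038, 1.517, -0.027, 0.996, -0.02], TCP at [0.228, 0.609, 0.231] pointing down, gripper open.
Joint ranges: [-3.06, 3.06], [-0.37, 2.12], [-1.25, 1.32], [0.18, 2.47], [-1.1, 4.24], [0.23, 1.98], [-2.94, 2.94]. Speed limits (rad/s): [2.57, 2.57, 3.14, 3.14, 3.14, 3.14, 3.14].

### API

Orientations are given as a unit quaternion [x, y, z, w].
In Python, from workcell import ctrl, eyes gives the robot as it stands.
- The arm moves only by the tool move_arm, never from a script. Its arguments are lists of equal length, an entry for each row: "angular": the turn, a rotation vector about the tool's x, y, z in rad, a list of three; "travel": the shift along the tool's x, y, z in mm, a list of three; "hand": the finger opening in mm, from 0 to 85.4. A call has 1 to 12 rows; each row shifts and turns the commanded pose from where the row before left it, along the tool's axes as they then stand; what a row does not reach is not made up. A row lasts 1/10 s, in which the tool goes at most 50 mm and 8.59 degrees, less where a joint would pass 70% of its speed; a pose out of reach is approached as far as the arm can. A call is refused whole if a number of a shift passes 50 or a number of a turn 0.15, either way. A call with a gripper value outside its range is refused whole. The fingers move at their own pace and stop on an object; "squeeze" is the grip in N (left out, the last holds). Time passes only in rows, so rows that do not move let the fingers close. It gives the time, the measured TCP pose, the force, the opening and the grip force at its end, in the units of the state.
- ctrl.get_obs(): the state, without advancing time (a new reading comes with each control period).
- eyes.read_camera(name): name is "side" or "top"; returns (picture, depth): 384x512x3 uint8, blue, green, red; 384x512 float32, m along the optical axis (not along the pixel's ray), 0 where there is no reading.
- eyes.get_calibration(name): a dict with "intrinsics" (3x3 intrinsics, pixels), "world_from_camera" (4x4, takes a point from camera to world coordinates). Camera axes: x right, y down, z forward; pixel columns grow to the right and rows downward; lengths in m; the calibration is good to about 2 mm. A picture is of the moment at which its call begins. get_calibration takes no time and is no camera call.
- ctrl.sign_off(): hands the job in; it is judged then, once.
The state is a dict: "time_s": time; "q": joint angles; "joint_vel": joint speeds; "effort": joint torques, N m; "eef_pos": TCP position; "tool_rot": TCP orientation; "wrist_force": force on the tool from outside, world axes, zero at the start; "wrist_torque": the same for the moment, N m; "opening": opening from 0.0 (shut) to 1.0 (fully open); "grip_force": force on a finger pad.
Only numpy, scipy, OpenCV 4.12 (cv2) and the standard library are available. Lean on these libraries where they do the work, as an engineer would, in place of code of your own. Each camera call takes 0.05 s, during which the arm holds its last target. There are 200 camera calls.

## Working session

There is one attempt and no reset: what is moved stays moved. The work goes in short steps, Python scripts to look and compute and a tool call to move; the robot and the scene stay as the last step left them, time stands still between calls to the robot, and variables do not carry over. Pictures are saved under pics/ and viewed, at most 10 in all, crops included, and the job is handed in when it is done.

Besides the shell and the picture viewer there is one more tool, called in YAML: its name, and indented under it one key for each argument. move_arm: Moves the arm, as the interface text tells. Its arguments: {"type":"object","properties":{"angular":{"type":"array"},"travel":{"type":"array"},"hand":{"type":"array"},"squeeze":{"type":"number"}},"required":["angular","travel","hand"]}

```bash
ls; mkdir -p pics
python3 - <<'E'
from workcell import ctrl, eyes
import cv2,numpy as np
for n in("top","side"):
    p,d=eyes.read_camera(n); cv2.imwrite(f"pics/{n}0.png",p); np.save(f"{n}_d.npy",d);np.save(f"{n}_p.npy",p)
    c=eyes.get_calibration(n); print(n,c["intrinsics"],c["world_from_camera"])
o=ctrl.get_obs();print(o["eef_pos"],o["tool_rot"],o["time_s"],ctrl.grasp_offset,o["wrist_force"])
E
```

```text
pics
top [[418.82842351   0.         255.93349755]
 [  0.         418.82842351 191.10700873]
 [  0.           0.           1.        ]] [[ 1.64058228e-02 -9.90976101e-01  1.33030883e-01  3.62611274e-01]
 [-9.99865351e-01 -1.63078618e-02  1.82598521e-03  1.14267716e-02]
 [ 3.59941549e-04 -1.33042927e-01 -9.91110211e-01  1.36976982e+00]
 [ 0.00000000e+00  0.00000000e+00  0.00000000e+00  1.00000000e+00]]
side [[420.88021971   0.         257.78438987]
 [  0.         420.88021971 189.3068628 ]
 [  0.           0.           1.        ]] [[ 6.31388704e-01  6.88081550e-01 -3.57620030e-01  1.04421070e+00]
 [ 7.75466028e-01 -5.60752306e-01  2.90188372e-01 -3.92488181e-01]
 [-8.62991906e-04 -4.60543844e-01 -8.87636538e-01  1.29241690e+00]
 [ 0.00000000e+00  0.00000000e+00  0.00000000e+00  1.00000000e+00]]
[0.22801506 0.60807871 0.23047344] [ 1.78456852e-01  9.83947350e-01 -8.58955801e-04 -1.63940500e-04] 0.1 0.0187 [-0.78551361 -0.39518824  0.90501357]
```

View pics/top0.png

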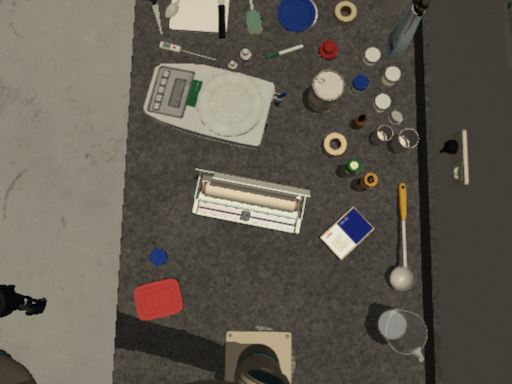

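View pics/side0.png

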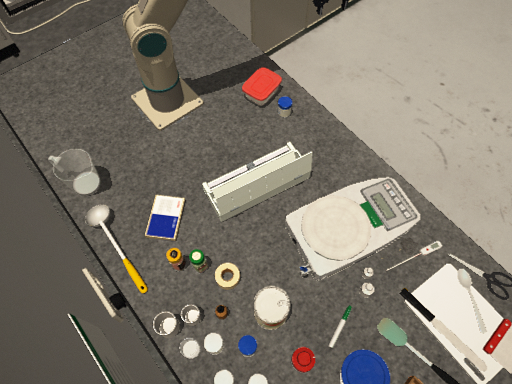

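The top view shows the dispenser at about (250,203), with the lid upright along its back edge at row ~180. The cutter is at about (245,216) and the front faces the robot. In the side view the lid's outer face spans about (210,210)–(312,160).

```bash
cat > h.py <<'E'
import numpy as np,cv2
from workcell import ctrl,eyes
def cloud(n,d):
    c=eyes.get_calibration(n);K=c["intrinsics"];T=c["world_from_camera"]
    v,u=np.mgrid[:384,:512]
    P=np.stack([(u-K[0,2])/K[0,0]*d,(v-K[1,2])/K[1,1]*d,d],-1)
    return P@T[:3,:3].T+T[:3,3]
def proj(n,X):
    c=eyes.get_calibration(n);K=c["intrinsics"];T=np.linalg.inv(c["world_from_camera"])
    p=(np.asarray(X)@T[:3,:3].T+T[:3,3])@K.T
    return p[...,:2]/p[...,2:]
E
python3 - <<'E'
from h import *
for n,(x0,x1,y0,y1) in dict(top=(180,320,160,240),side=(190,325,130,225)).items():
    P=cloud(n,np.load(n+"_d.npy"));p=np.load(n+"_p.npy")
    c=cv2.resize(p[y0:y1,x0:x1],None,fx=5.6,fy=5.6,interpolation=cv2.INTER_CUBIC)
    cv2.imwrite(f"pics/{n}_crop.png",c)
    R=P[y0:y1,x0:x1].reshape(-1,3)
    print(n,"ground",np.median(R[np.abs(R[:,2])<.012,2]))
    # lid: points above 75mm
    L=R[(R[:,2]>.085)&(R[:,2]<.2)]
    m=L.mean(0);U,S,V=np.linalg.svd(L-m,full_matrices=False)
    print("lid n",len(L),m,V[2],"len axis",V[0],S/np.sqrt(len(L)),L[:,2].max(), "extent",np.ptp((L-m)@V[0]),((L-m)@V[0]).min(),((L-m)@V[0]).max())
E
```

```text
top ground -5.269920281680829e-05
lid n 709 [0.54395601 0.00554424 0.17308449] [-0.8294479   0.14551426 -0.53929749] len axis [-0.18542828 -0.98245212  0.0201045 ] [0.08742086 0.01378635 0.00185555] 0.19208791769164746 extent 0.3424066153328729 -0.19455609739403598 0.14785051793883694
side ground 0.00015107187111751408
lid n 2883 [0.58724464 0.02436971 0.13589298] [-0.3479493   0.05910886 -0.93564813] len axis [ 0.55331259  0.8186045  -0.15405145] [0.100733   0.05778632 0.02386481] 0.19344785723954727 extent 0.35823724241229893 -0.18296552224940926 0.17527172016288964
```

View pics/top_crop.png

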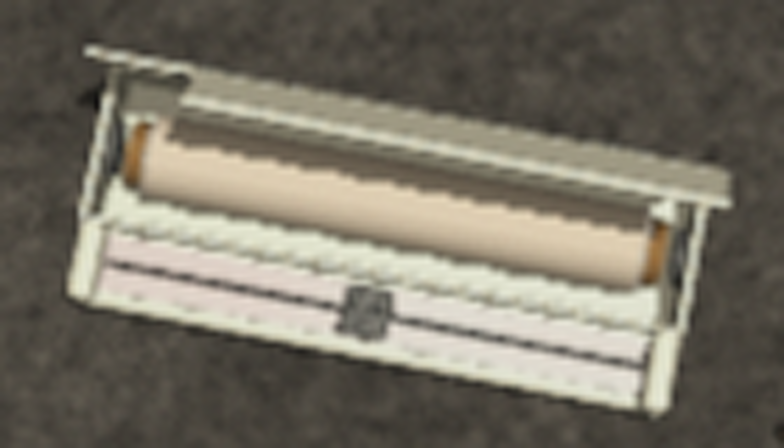

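View pics/side_crop.png

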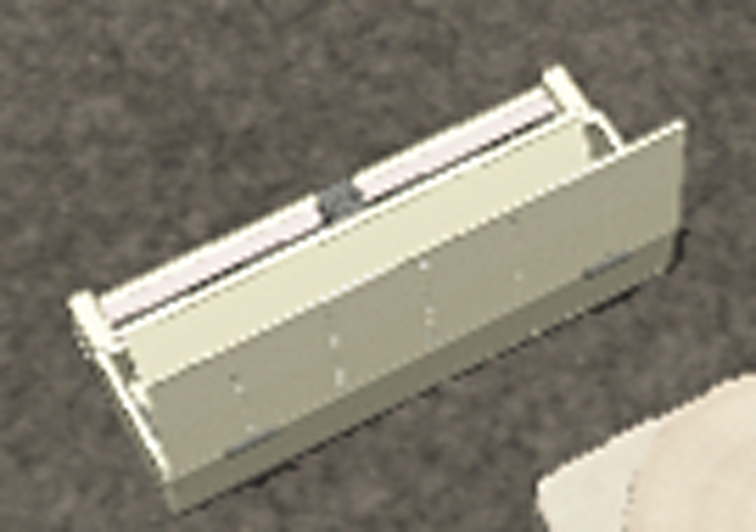

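```bash
cat > fit.py <<'E'
from h import *
from scipy.optimize import least_squares
def o(n,c):
    x0,y0={"top":(180,160),"side":(190,130)}[n]; c=np.array(c,float); return (c+.5)/5.6-.5+np.array([x0,y0])
obs=[("top",(70,299),"b",(-78,172,57)),("top",(660,415),"b",(-78,-172,57)),("top",(365,311),"c",None),
("top",(84,45),"l",(94,172,2)),("side",(683,122),"l",(94,172,2)),("side",(178,513),"b",(60,-172,0)),("side",(668,270),"b",(60,172,0)),
("side",(72,297),"b",(-78,-172,57)),("side",(556,66),"b",(-78,172,57)),("side",(340,190),"c",None)]
def R(p): c,s=np.cos(p[2]),np.sin(p[2]); return np.array([[c,-s,0],[s,c,0],[0,0,1]])
def W(p,X): return np.array([p[0],p[1],0])+R(p)@np.asarray(X,float)
def lidpt(p,r,y,off,hx=.058):
    a=p[3];return W(p,[hx-r*np.cos(a)+off*np.sin(a),y,.064+r*np.sin(a)+off*np.cos(a)])
def cut(p,z=.062): return W(p,[-.053,.144-p[4],z])
def f(p):
    r=[]
    for n,c,k,m in obs:
        X=cut(p) if k=="c" else W(p,np.array(m)/1e3) if k=="b" else lidpt(p,m[0]/1e3,m[1]/1e3,m[2]/1e3)
        r+=list(proj(n,X)-o(n,c))
    return r
if __name__=="__main__":
    s=least_squares(f,[.5,.01,-.18,1.5,.17],loss="soft_l1");p=s.x;print(p);print(np.round(np.reshape(f(p),(-1,2)),2))
    np.save("p.npy",p)
    P=cloud("side",np.load("side_d.npy"));
    C=(P.reshape(-1,3)-[p[0],p[1],0])@R(p)   # dispenser frame
    s=C[(abs(C[:,1])<.15)&(C[:,0]>.03)&(C[:,0]<.1)&(C[:,2]>.072)&(C[:,2]<.155)]
    k=np.polyfit(s[:,2],s[:,0],1);ky=np.polyfit(s[:,1],s[:,0]-k[0]*s[:,2],1);print("outer face x at z=.064",np.polyval(k,.064),"slope",k,"angle",np.pi/2+np.arctan(k[0]),"yaw err",-ky[0],len(s))
    C=(cloud("top",np.load("top_d.npy")).reshape(-1,3)-[p[0],p[1],0])@R(p)
    q=C[(C[:,2]>.05)&(C[:,2]<.07)&(C[:,0]<-.042)&(C[:,0]>-.064)&(abs(C[:,1])<.15)];print("cutter pts",len(q),q.mean(0),np.ptp(q,0))
    A=C[(C[:,2]>.075)&(C[:,2]<.2)&(abs(C[:,1])<.2)&(abs(C[:,0])<.12)];print("lid top",A.min(0),A.max(0))
    print("cutter face",W(p,[-.053,.131-p[4],.0515]),"lid",lidpt(p,.085,0,.002))
E
python3 fit.py
```

```text
[ 0.51313615  0.03656688 -0.17392175  1.45450832  0.14130098]
[[-2.01  0.01]
 [ 0.47  0.12]
 [-0.29  0.13]
 [-0.76  0.26]
 [ 0.38  0.3 ]
 [-0.41  1.26]
 [-0.35  0.43]
 [-1.54 -0.2 ]
 [ 0.34 -0.95]
 [ 0.11  1.75]]
outer face x at z=.064 0.06326341119240113 slope [-0.16266796  0.07367416] angle 1.4095407923163519 yaw err -0.0007671639387296564 1352
cutter pts 61 [-0.05321677  0.00186776  0.06042875] [0.02189151 0.02571956 0.01511832]
lid top [ 0.02332475 -0.17280573  0.08586124] [0.06022385 0.16883035 0.19208792]
cutter face [0.45915318 0.03559275 0.0515    ] lid [0.56250424 0.02789306 0.14865798]
```

```bash
cat > st.py <<'E'
from fit import *
from scipy.spatial.transform import Rotation as Ro
p=np.load("p.npy")
def show():
    ob=ctrl.get_obs();T=Ro.from_quat(ob["tool_rot"]).as_matrix();x=ob["eef_pos"]
    print("t",ob["time_s"],"disp-frame TCP mm",np.round(R(p).T@(x-[p[0],p[1],0])*1e3,1),"toolaxes in disp\n",np.round(R(p).T@T,3),"F disp",np.round(R(p).T@ob["wrist_force"],2),"open",ob["opening"])
if __name__=="__main__": show()
E
python3 st.py
```

```text
t 0.1 disp-frame TCP mm [-379.7  513.6  230.5] toolaxes in disp
 [[-0.983  0.184 -0.   ]
 [ 0.184  0.983 -0.002]
 [ 0.    -0.002 -1.   ]] F disp [-0.71 -0.53  0.91] open 1.0029460630105183
```

move_arm:
  angular:
    - [0,0,-0.09]
    - [0,0,-0.095]
    - [0,0,0]
    - [0,0,0]
  travel:
    - [0,0,0]
    - [0,0,0]
    - [0,0,0]
    - [0,0,0]
  hand: [0,0,0,0]

```text
time_s: 0.5
eef_pos: [0.2283, 0.6084, 0.231]
tool_rot: [0.088, 0.996, -0.0, -0.0]
wrist_force: [-0.4, -0.4, -0.8]
opening: 0.332
grip_force: 0.0
```

```bash
python3 st.py
```

```text
t 0.5 disp-frame TCP mm [-379.5  513.9  231. ] toolaxes in disp
 [[-1.     0.002 -0.   ]
 [ 0.002  1.    -0.001]
 [ 0.    -0.001 -1.   ]] F disp [-0.38 -0.42 -0.83] open 0.33238674480186714
```

move_arm:
  angular:
    - [0,0,0]
    - [0,0,0]
    - [0,0,0]
    - [0,0,0]
    - [0,0,0]
    - [0,0,0]
    - [0,0,0]
    - [0,0,0]
    - [0,0,0]
    - [0,0,0]
    - [0,0,0]
    - [0,0,0]
  travel:
    - [-20,-35,0]
    - [-20,-35,0]
    - [-20,-35,0]
    - [-20,-35,0]
    - [-20,-35,0]
    - [-20,-35,0]
    - [-20,-35,0]
    - [-20,-35,0]
    - [-20,-35,0]
    - [-20,-35,0]
    - [-20,-35,0]
    - [-20,-35,0]
  hand: [0,0,0,0,0,0,0,0,0,0,0,0]

```text
time_s: 1.7
eef_pos: [0.3924, 0.1519, 0.2315]
tool_rot: [0.088, 0.996, 0.0, 0.0]
wrist_force: [0.4, 0.9, -0.5]
opening: 0.002
grip_force: 0.0
```

```bash
python3 st.py
```

```text
t 1.7 disp-frame TCP mm [-138.9   92.8  231.5] toolaxes in disp
 [[-1.     0.002  0.001]
 [ 0.002  1.     0.   ]
 [-0.001  0.    -1.   ]] F disp [ 0.25  0.98 -0.46] open 0.001983844565546405
```

move_arm:
  angular:
    - [0,0,0]
    - [0,0,0]
    - [0,0,0]
    - [0,0,0]
    - [0,0,0]
    - [0,0,0]
    - [0,0,0]
    - [0,0,0]
    - [0,0,0]
    - [0,0,0]
    - [0,0,0]
  travel:
    - [-17,-28,0]
    - [-17,-28,0]
    - [-17,-28,0]
    - [-17,-28,0]
    - [-18,-28,0]
    - [0,0,25]
    - [0,0,25]
    - [0,0,25]
    - [0,0,25]
    - [0,0,25]
    - [0,0,0]
  hand: [0,0,0,0,0,0,0,0,0,0,0]

```text
time_s: 2.8
eef_pos: [0.4505, 0.0006, 0.1041]
tool_rot: [0.088, 0.996, -0.0, -0.003]
wrist_force: [0.2, 0.2, 0.4]
opening: -0.002
grip_force: 0.0
```

Run:
```python
from st import *
show()
q,d=eyes.read_camera("side")
cv2.imwrite("pics/s2.png",cv2.resize(q[100:240,180:330],None,fx=4,fy=4,interpolation=2))
```

```text
t 2.8 disp-frame TCP mm [-55.5 -46.3 104.1] toolaxes in disp
 [[-1.     0.002 -0.005]
 [ 0.002  1.    -0.001]
 [ 0.005 -0.001 -1.   ]] F disp [0.11 0.24 0.37] open -0.0018016814397805757
```

View pics/s2.png

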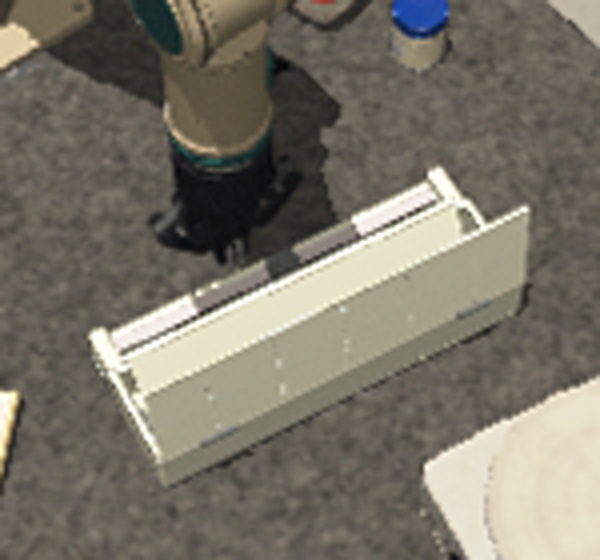

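The shut fingertips are at about (235,250), just right of the cutter at (283,262) and clear of the lid. Next I lower them.

move_arm:
  angular:
    - [0,0,0]
    - [0,0,0]
    - [0,0,0]
    - [0,0,0]
    - [0,0,0]
    - [0,0,0]
  travel:
    - [-2,0,15]
    - [0,0,15]
    - [0,0,15]
    - [0,0,8]
    - [0,0,0]
    - [0,0,0]
  hand: [0,0,0,0,0,0]

```text
time_s: 3.45
eef_pos: [0.455, 0.0003, 0.0541]
tool_rot: [0.087, 0.996, 0.0, 0.001]
wrist_force: [-0.7, 0.2, 0.3]
opening: -0.0
grip_force: 0.0
```

```bash
python3 st.py
```

```text
t 3.45 disp-frame TCP mm [-51.  -45.8  54.1] toolaxes in disp
 [[-1.     0.     0.001]
 [ 0.     1.     0.   ]
 [-0.001  0.    -1.   ]] F disp [-0.69  0.09  0.33] open -0.00021860844092930939
```

move_arm:
  angular:
    - [0,0,0]
    - [0,0,0]
    - [0,0,0]
    - [0,0,0]
    - [0,0,0]
    - [0,0,0]
    - [0,0,0]
    - [0,0,0]
    - [0,0,0]
    - [0,0,0]
    - [0,0,0]
    - [0,0,0]
  travel:
    - [1,0,4]
    - [1,3,0]
    - [0,5,0]
    - [0,5,0]
    - [0,5,0]
    - [0,5,0]
    - [0,6,0]
    - [0,8,0]
    - [0,8,0]
    - [0,8,0]
    - [0,8,0]
    - [0,8,0]
  hand: [0,0,0,0,0,0,0,0,0,0,0,0]

```text
time_s: 4.65
eef_pos: [0.4646, 0.0694, 0.0493]
tool_rot: [0.087, 0.996, 0.0, 0.0]
wrist_force: [-0.5, -0.9, 0.6]
opening: -0.002
grip_force: 0.6
```

```bash
python3 st.py
```

```text
t 4.65 disp-frame TCP mm [-53.5  23.9  49.3] toolaxes in disp
 [[-1. -0.  0.]
 [-0.  1.  0.]
 [-0.  0. -1.]] F disp [-0.3  -1.01  0.63] open -0.0018155054105286777
```

Good, the cutter is being pushed.

move_arm:
  angular:
    - [0,0,0]
    - [0,0,0]
    - [0,0,0]
    - [0,0,0]
    - [0,0,0]
    - [0,0,0]
    - [0,0,0]
    - [0,0,0]
    - [0,0,0]
    - [0,0,0]
  travel:
    - [0,8,0]
    - [0,8,0]
    - [0,8,0]
    - [0,8,0]
    - [0,8,0]
    - [0,8,0]
    - [0,8,0]
    - [0,8,0]
    - [0,6,0]
    - [0,0,0]
  hand: [0,0,0,0,0,0,0,0,0,0]

```text
time_s: 5.65
eef_pos: [0.4765, 0.139, 0.0492]
tool_rot: [0.086, 0.996, 0.0, -0.0]
wrist_force: [0.1, 0.0, -0.2]
opening: 0.002
grip_force: 0.0
```

Run:
```python
from st import *
show()
q,d=eyes.read_camera("side")
cv2.imwrite("pics/s3.png",cv2.resize(q[120:220,190:330],None,fx=5,fy=5,interpolation=2))
```

```text
t 5.65 disp-frame TCP mm [-53.8  94.5  49.2] toolaxes in disp
 [[-1.    -0.002 -0.   ]
 [-0.002  1.     0.001]
 [ 0.     0.001 -1.   ]] F disp [ 0.06  0.06 -0.24] open 0.0016912099815966125
```

View pics/s3.png

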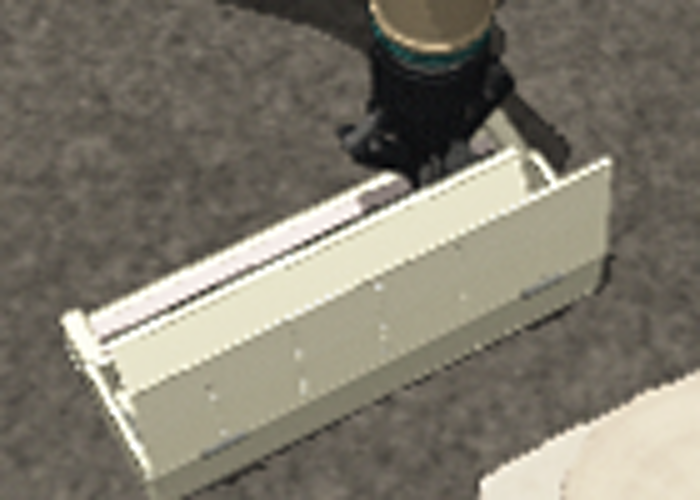

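The cutter, at about (455,155), is ahead of the fingertips with a small gap left to the stop. I'll close it slowly.

move_arm:
  angular:
    - [0,0,0]
    - [0,0,0]
    - [0,0,0]
    - [0,0,0]
    - [0,0,0]
    - [0,0,0]
  travel:
    - [0,4,0]
    - [0,4,0]
    - [0,3,0]
    - [0,3,0]
    - [0,2,0]
    - [0,0,0]
  hand: [0,0,0,0,0,0]

```text
time_s: 6.3
eef_pos: [0.4793, 0.1538, 0.0493]
tool_rot: [0.087, 0.996, 0.0, -0.0]
wrist_force: [-0.3, -0.4, 0.1]
opening: -0.003
grip_force: 0.0
```

move_arm:
  angular:
    - [0,0,0]
    - [0,0,0]
    - [0,0,0]
  travel:
    - [0,1,0]
    - [0,1,0]
    - [0,1,0]
  hand: [0,0,0]

```text
time_s: 6.6
eef_pos: [0.4798, 0.1562, 0.0493]
tool_rot: [0.087, 0.996, -0.0, -0.0]
wrist_force: [-0.9, -0.8, -1.0]
opening: 0.002
grip_force: 0.6
```

```bash
python3 st.py
```

```text
t 6.6 disp-frame TCP mm [-53.5 112.   49.3] toolaxes in disp
 [[-1.  0.  0.]
 [ 0.  1. -0.]
 [-0. -0. -1.]] F disp [-0.75 -0.98 -0.96] open 0.0020003990445765594
```

move_arm:
  angular:
    - [0,0,0]
    - [0,0,0]
    - [0,0,0]
  travel:
    - [0,1,0]
    - [0,1,0]
    - [0,1,0]
  hand: [0,0,0]

```text
time_s: 6.9
eef_pos: [0.4799, 0.1569, 0.0493]
tool_rot: [0.088, 0.996, -0.001, -0.001]
wrist_force: [-1.2, -8.9, 2.7]
opening: -0.005
grip_force: 4.2
```

move_arm:
  angular:
    - [0,0,0]
    - [0,0,0]
  travel:
    - [0,1,0]
    - [0,1,0]
  hand: [0,0]

```text
time_s: 7.1
eef_pos: [0.4798, 0.1571, 0.0492]
tool_rot: [0.088, 0.996, -0.002, -0.001]
wrist_force: [-1.7, -12.9, 3.9]
opening: -0.0
grip_force: 6.1
```

```bash
python3 st.py
```

```text
t 7.1 disp-frame TCP mm [-53.7 112.9  49.2] toolaxes in disp
 [[-1.     0.003 -0.002]
 [ 0.003  1.    -0.005]
 [ 0.002 -0.005 -1.   ]] F disp [  0.52 -13.02   3.91] open -0.0003511366630318188
```

The force shows the cutter hard against the stop. I back off, rise and check.

move_arm:
  angular:
    - [0,0,0]
    - [0,0,0]
    - [0,0,0]
    - [0,0,0]
    - [0,0,0]
    - [0,0,0]
    - [0,0,0]
    - [0,0,0]
    - [0,0,0]
    - [0,0,0]
    - [0,0,0]
  travel:
    - [0,-5,0]
    - [0,-6,0]
    - [2,-3,0]
    - [0,0,-10]
    - [0,0,-20]
    - [0,0,-35]
    - [0,0,-35]
    - [0,0,-35]
    - [0,0,-35]
    - [0,0,-40]
    - [0,0,0]
  hand: [0,0,0,0,0,0,0,0,0,0,0]

```text
time_s: 8.2
eef_pos: [0.4794, 0.1493, 0.265]
tool_rot: [0.086, 0.996, 0.003, 0.005]
wrist_force: [0.7, -0.2, 0.3]
opening: 0.0
grip_force: 0.0
```

Run:
```python
from st import *
show()
q,d=eyes.read_camera("side")
cv2.imwrite("pics/s4.png",cv2.resize(q[120:220,190:330],None,fx=5.6,fy=5.6,interpolation=2))
a=np.load("side_p.npy")
print("diff bottom", [np.abs(q[y0:y1,x0:x1].astype(int)-a[y0:y1,x0:x1]).mean() for x0,x1,y0,y1 in((205,240,190,225),(280,315,170,190))])
```

```text
t 8.2 disp-frame TCP mm [-52.7 105.2 265. ] toolaxes in disp
 [[-1.    -0.001  0.01 ]
 [-0.001  1.     0.006]
 [-0.01   0.006 -1.   ]] F disp [ 0.7  -0.04  0.33] open 0.00014094878611174022
diff bottom [np.float64(3.0247619047619048), np.float64(3.280952380952381)]
```

View pics/s4.png

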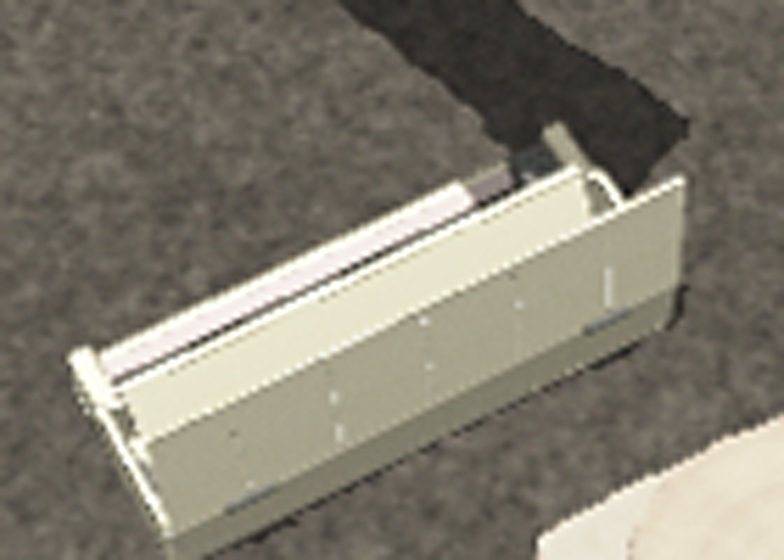

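The cutter, at about (535,160), touches the left stop, and the dispenser's corners have not moved. Now I go over and behind the lid.

move_arm:
  angular:
    - [0,0,0]
    - [0,0,0]
    - [0,0,0]
    - [0,0,0]
    - [0,0,0]
    - [0,0,0]
    - [0,0,0]
    - [0,0,0]
  travel:
    - [-20,-15,0]
    - [-25,-20,0]
    - [-30,-20,0]
    - [-30,-20,0]
    - [-30,-20,0]
    - [-20,-10,0]
    - [0,0,0]
    - [0,0,0]
  hand: [0,0,0,0,0,0,0,0]

```text
time_s: 9.05
eef_pos: [0.6098, 0.0178, 0.2579]
tool_rot: [0.087, 0.996, 0.0, -0.001]
wrist_force: [0.3, 1.5, -0.0]
opening: -0.004
grip_force: 0.0
```

```bash
python3 st.py
```

```text
t 9.05 disp-frame TCP mm [ 98.5  -1.7 257.9] toolaxes in disp
 [[-1.     0.    -0.003]
 [ 0.     1.     0.   ]
 [ 0.003  0.    -1.   ]] F disp [-0.01  1.54 -0.05] open -0.0038337704501857314
```

Down to z ≈ 143, behind the lid.

move_arm:
  angular:
    - [0,0,0]
    - [0,0,0]
    - [0,0,0]
    - [0,0,0]
    - [0,0,0]
    - [0,0,0]
    - [0,0,0]
  travel:
    - [0,0,25]
    - [0,0,25]
    - [0,0,25]
    - [0,0,25]
    - [0,0,15]
    - [0,0,0]
    - [0,0,0]
  hand: [0,0,0,0,0,0,0]

```text
time_s: 9.75
eef_pos: [0.6102, 0.0187, 0.1445]
tool_rot: [0.086, 0.996, 0.0, -0.0]
wrist_force: [0.7, -0.4, 0.0]
opening: 0.001
grip_force: 0.0
```

move_arm:
  angular:
    - [0,0,0]
    - [0,0,0]
    - [0,0,0]
    - [0,0,0]
    - [0,0,0]
    - [0,0,0]
  travel:
    - [8,0,0]
    - [8,0,0]
    - [8,0,0]
    - [6,0,0]
    - [5,0,0]
    - [4,0,0]
  hand: [0,0,0,0,0,0]

```text
time_s: 10.35
eef_pos: [0.5723, 0.0244, 0.1445]
tool_rot: [0.087, 0.996, 0.0, 0.0]
wrist_force: [2.0, -0.3, -0.2]
opening: -0.003
grip_force: 0.7
```

Run:
```python
from st import *
show()
for a in np.arange(1.4,-.01,-.1): print(round(a,2),np.round([60-80*np.cos(a)+2*np.sin(a)+11,64+80*np.sin(a)+2*np.cos(a)],1))
```

```text
t 10.35 disp-frame TCP mm [ 60.3  -1.8 144.5] toolaxes in disp
 [[-1.    -0.     0.001]
 [-0.     1.     0.   ]
 [-0.001  0.    -1.   ]] F disp [ 2.01  0.05 -0.19] open -0.002584383771139622
1.4 [ 59.4 143.2]
1.3 [ 51.5 141.6]
1.2 [ 43.9 139.3]
1.1 [ 36.5 136.2]
1.0 [ 29.5 132.4]
0.9 [ 22.8 127.9]
0.8 [ 16.7 122.8]
0.7 [ 11.1 117.1]
0.6 [  6.1 110.8]
0.5 [  1.8 104.1]
0.4 [-1.9 97. ]
0.3 [-4.8 89.6]
0.2 [-7.  81.9]
0.1 [-8.4 74. ]
-0.0 [-9. 66.]
```

move_arm:
  angular:
    - [0,0,0]
    - [0,0,0]
    - [0,0,0]
    - [0,0,0]
    - [0,0,0]
    - [0,0,0]
    - [0,0,0]
    - [0,0,0]
    - [0,0,0]
    - [0,0,0]
    - [0,0,0]
    - [0,0,0]
  travel:
    - [4,0,1]
    - [4,0,1]
    - [4,0,1]
    - [4,0,1.5]
    - [3.7,0,1.5]
    - [3.7,0,1.5]
    - [3.5,0,2]
    - [3.5,0,2]
    - [3.4,0,2]
    - [3.3,0,2.5]
    - [3,0,2.5]
    - [3,0,2.5]
  hand: [0,0,0,0,0,0,0,0,0,0,0,0]

```text
time_s: 11.55
eef_pos: [0.5295, 0.0319, 0.123]
tool_rot: [0.087, 0.996, 0.0, -0.0]
wrist_force: [1.0, 0.0, 0.9]
opening: -0.002
grip_force: 0.5
```

```bash
python3 st.py
```

```text
t 11.55 disp-frame TCP mm [ 16.9  -1.8 123. ] toolaxes in disp
 [[-1. -0. -0.]
 [-0.  1. -0.]
 [ 0. -0. -1.]] F disp [0.93 0.21 0.89] open -0.0018074021574038823
```

Right on the arc, with a low force.

move_arm:
  angular:
    - [0,0,0]
    - [0,0,0]
    - [0,0,0]
    - [0,0,0]
    - [0,0,0]
    - [0,0,0]
    - [0,0,0]
    - [0,0,0]
    - [0,0,0]
    - [0,0,0]
    - [0,0,0]
    - [0,0,0]
  travel:
    - [2.8,0,2.8]
    - [2.8,0,2.9]
    - [2.5,0,3.1]
    - [2.5,0,3.2]
    - [2.2,0,3.3]
    - [2.1,0,3.4]
    - [2,0,3.5]
    - [1.7,0,3.6]
    - [1.5,0,3.7]
    - [1.4,0,3.7]
    - [1.2,0,3.8]
    - [1,0,3.9]
  hand: [0,0,0,0,0,0,0,0,0,0,0,0]

```text
time_s: 12.75
eef_pos: [0.5064, 0.0359, 0.082]
tool_rot: [0.087, 0.996, -0.0, -0.0]
wrist_force: [-0.2, -0.0, 0.2]
opening: 0.001
grip_force: 0.4
```

```bash
python3 st.py
```

```text
t 12.75 disp-frame TCP mm [-6.5 -1.9 82. ] toolaxes in disp
 [[-1. -0. -0.]
 [-0.  1. -0.]
 [ 0. -0. -1.]] F disp [-0.18 -0.03  0.25] open 0.0005507511673391046
```

move_arm:
  angular:
    - [0,0,0]
    - [0,0,0]
    - [0,0,0]
    - [0,0,0]
    - [0,0,0]
  travel:
    - [0.7,0,4]
    - [0.7,0,4]
    - [0.5,0,3]
    - [0.3,0,2]
    - [0,0,1.5]
  hand: [0,0,0,0,0]

```text
time_s: 13.25
eef_pos: [0.5045, 0.0362, 0.0677]
tool_rot: [0.087, 0.996, -0.0, 0.0]
wrist_force: [-0.1, 0.5, 0.7]
opening: 0.0
grip_force: 0.4
```

move_arm:
  angular:
    - [0,0,0]
    - [0,0,0]
  travel:
    - [0,0,1]
    - [0,0,1]
  hand: [0,0]

```text
time_s: 13.45
eef_pos: [0.5044, 0.0362, 0.066]
tool_rot: [0.087, 0.996, 0.0, 0.0]
wrist_force: [-2.8, 0.7, 11.6]
opening: 0.001
grip_force: 5.9
```

move_arm:
  angular:
    - [0,0,0]
    - [0,0,0]
  travel:
    - [0,0,0.5]
    - [0,0,0]
  hand: [0,0]

```text
time_s: 13.65
eef_pos: [0.5045, 0.0362, 0.066]
tool_rot: [0.087, 0.996, 0.0, 0.0]
wrist_force: [-1.6, 0.2, 6.0]
opening: 0.002
grip_force: 3.5
```

move_arm:
  angular:
    - [0,0,0]
    - [0,0,0]
    - [0,0,0]
    - [0,0,0]
    - [0,0,0]
    - [0,0,0]
    - [0,0,0]
  travel:
    - [0,0,-5]
    - [0,0,-15]
    - [0,0,-30]
    - [0,0,-30]
    - [0,0,-30]
    - [0,0,-30]
    - [0,0,0]
  hand: [0,0,0,0,0,0,0]

```text
time_s: 14.35
eef_pos: [0.5071, 0.0364, 0.2092]
tool_rot: [0.087, 0.996, 0.001, 0.004]
wrist_force: [-0.1, -0.1, -0.1]
opening: 0.003
grip_force: 0.0
```

Run:
```python
from st import *
show()
q,d=eyes.read_camera("side")
cv2.imwrite("pics/s5.png",cv2.resize(q[120:225,190:330],None,fx=5.6,fy=5.6,interpolation=2))
C=(cloud("side",d).reshape(-1,3)-[p[0],p[1],0])@R(p)
s=C[(abs(C[:,1])<.15)&(C[:,0]>-.025)&(C[:,0]<.055)&(C[:,2]>.05)&(C[:,2]<.09)]
print("lid slope (angle)",-np.polyfit(s[:,0],s[:,2],1)[0],s[:,2].mean(),len(s))
```

```text
t 14.35 disp-frame TCP mm [ -6.   -1.3 209.2] toolaxes in disp
 [[-1.     0.     0.008]
 [ 0.     1.     0.002]
 [-0.008  0.002 -1.   ]] F disp [-0.05 -0.14 -0.13] open 0.0026737393573147625
lid slope (angle) -0.002772476390125411 0.06603738190146749 1903
```

View pics/s5.png

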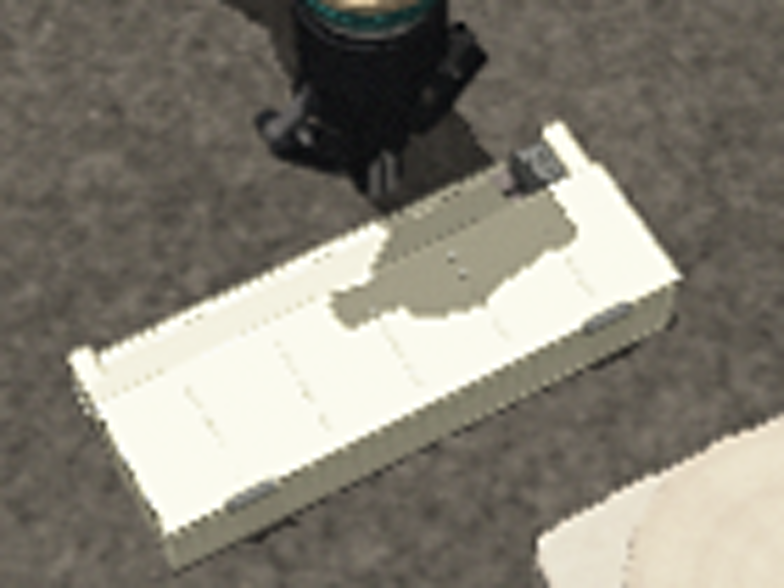

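The lid lies flat (slope about 0, top at 66 mm). The cutter sits in the cut-out against the stop at about (540,162), and the dispenser has not moved.

```bash
python3 -c "
from workcell import ctrl
print(ctrl.sign_off())"
```

```text
the job is handed in; nothing more can be done
None
```

I parked the cutter against the left-hand stop, closed the lid flat with the dispenser visibly unmoved, and handed the job in at about 14 s; no verdict was returned.

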